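Clip the trimming tools back into the studio rack

ROBOT

A 7-joint arm with a two-finger parallel gripper is mounted at the origin on the work surface. World frame = base frame: x ahead of the robot, y to its left, z up, the work surface at z = 0. Lengths are in m, angles in rad, forces in N, time in s.
With the tool pointing down it reaches from about 0.4 to 0.9 m from the base axis. Payload 5.5 kg.
Tool frame: the origin (TCP) lies midway between the tips of the shut fingers; the grasp point (between the pads) lies 19 mm behind it (manip.grip_depth is the distance from the TCP to the grasp point, in m); z points along the fingers, y is the line along which they close (so a half turn about z gives the same grasp; the last joint's range is limited). The gripper opens to 92 mm and grips with 3 to 60 N. Pads are 19 mm wide; open, the fingers measure 130 mm over their backs; the gripper's body (75 mm by 190 mm) begins 47 mm behind the grasp point.
Start: joints at [1.396, 0.501, -0.427, 1.55, 0.221, 1.138, -0.21], TCP at [0.276, -0.589, 0.227] pointing down, gripper open.
Joint ranges: [-2.88, 2.88], [-0.31, 2.03], [-1.54, 1.56], [0.2, 2.42], [-1.41, 4.55], [0.19, 2.02], [-2.57, 2.57]. Speed limits (rad/s): [2.57, 2.57, 3.14, 3.14, 3.14, 3.14, 3.14].

INTERFACE

Orientations are given as a unit quaternion [x, y, z, w].
In Python, from bench import manip, effector, viewer gives the robot as it stands. Calls block until the motion is done:
- manip.move_pose(position, orientation): joint-space move of the TCP to a pose.
- manip.servo_line(position, ori=None, vel=0.15): straight line of the TCP; ori=None keeps the orientation; vel is the mean speed in m/s.
- manip.movej(angles): joint-space move.
- effector.open_jaws() and effector.close(f_grip=None): open the fingers fully, or close them until they stop; f_grip is the grip in N (None keeps the last).
- manip.sleep(seconds).
- manip.solve_ik(position, orientation): joint angles nearest the present ones, or None.
- viewer.get_image(name): name is "scene" or "top" or "wrist"; returns the picture (384x512x3 uint8, red, green, blue); there is no depth.
- viewer.get_calibration(name): a dict with "vfov" (degrees; the focal length in pixels is half the picture's height over the tangent of half this angle, whatever the lens; pixels are square), "cx", "cy" (the principal point, pixels), "eye" and "attitude" of the camera in the world. Camera axes: x right, y down, z forward; pixel columns grow to the right and rows downward; lengths in m; the calibration is good to about 2 mm. A picture is of the moment at which its call begins: read the wrist's pose just before it. get_calibration takes no time and is no camera call; for the wrist camera it gives the pose at the moment of the call.
A pose or a line that the arm cannot do raises manip.PlanningError and nothing moves.
- manip.hand_in(): hands the job in; it is judged then, once.
Readings, each from a call of its own:
- manip.current_clock(): time.
- manip.current_q(): joint angles.
- manip.current_joint_velocities(): joint speeds.
- manip.current_tau(): joint torques, N m.
- manip.current_tool_pos(): TCP position.
- manip.current_tcp_rot(): TCP orientation.
- manip.current_force(): force on the tool from outside, world axes, zero at the start.
- manip.current_wrist_torque(): the same for the moment, N m.
- manip.current_finger_gap(): finger opening in m.
- manip.current_gripper_force(): force on a finger pad.
Only numpy, scipy, OpenCV 4.12 (cv2) and the standard library are available. Lean on these libraries where they do the work, as an engineer would, in place of code of your own. Each camera call takes 0.05 s, during which the arm holds its last target. There are 200 camera calls.

TASK

Put the pottery studio's trimming tools away: push every tool that lies on the rubber mat, the one lying in the tray behind the plywood tote, and any that was only laid on the rack's clips, down into a spring-clip station of its own until it snaps fully home at both ends. To get at the tool in the tray, first move the tote off its cork patch, take the tool out, and only then stand the tote back upright on the patch as it was. Leave everything else on the bench where it is.

Things in the scene. Friction and masses are not known exactly. Their poses are not given: they have to be found in the camera images.
- rack: fixed wooden rack, board 280 x 135 x 14 mm, with a row of five identical spring-clip stations 54 mm apart along its x. Origin: centre of the underside; z up. Tools lie across the row, handle along the rack's y. Each station has sprung steel jaws (14 mm wide, tops 54 mm above the table) at y = -40 and +40 mm, and a 66 mm open window for the fingers between them. Any tool fits any station.
- tote: open plywood carry box, 70 mm (x) x 150 mm (y), walls 85 mm high, with a round dowel handle 16 mm thick running along its y axis, dowel axis 130 mm above its underside; the end posts rise to 143 mm. 0.45 kg. Origin: centre of the underside, z up. At the start it stands on the cork patch of the tray with the tool lying close behind it (+x side).
- tray: fixed wooden tray, 170 mm (x) x 220 mm (y), floor 6 mm thick, with a lip 22 mm high at the back (+x; inner face 77 mm from the centre) and lips on the rear half of both sides (inner faces at y = -102 and +102 mm). Origin: centre of the underside, z up.
- park (a point): centre of the cork patch (80 x 160 mm, long side along the tray's y) on the tray floor: the place of the tote
- mat: fixed flat rubber mat, 270 x 200 x 4 mm, on which tools lie. Origin: centre of the underside.
- slot1 (a point): station 1 of the rack: where the middle of a seated handle's axis lies, 40 mm above the table; handle along the rack's y. A handle laid in is first carried by the jaw lips, about 17 mm above this, and must be pushed straight down with 10 to 20 N until it snaps past them onto its saddles (29 mm high). The loops stay outside the jaws: about 8 mm of lengthwise play each way
- slot2 (a point): station 2 of the rack: where the middle of a seated handle's axis lies, 40 mm above the table; handle along the rack's y. A handle laid in is first carried by the jaw lips, about 17 mm above this, and must be pushed straight down with 10 to 20 N until it snaps past them onto its saddles (29 mm high). The loops stay outside the jaws: about 8 mm of lengthwise play each way
- slot3 (a point): station 3 of the rack: where the middle of a seated handle's axis lies, 40 mm above the table; handle along the rack's y. A handle laid in is first carried by the jaw lips, about 17 mm above this, and must be pushed straight down with 10 to 20 N until it snaps past them onto its saddles (29 mm high). The loops stay outside the jaws: about 8 mm of lengthwise play each way
- slot4 (a point): station 4 of the rack: where the middle of a seated handle's axis lies, 40 mm above the table; handle along the rack's y. A handle laid in is first carried by the jaw lips, about 17 mm above this, and must be pushed straight down with 10 to 20 N until it snaps past them onto its saddles (29 mm high). The loops stay outside the jaws: about 8 mm of lengthwise play each way
- slot5 (a point): station 5 of the rack: where the middle of a seated handle's axis lies, 40 mm above the table; handle along the rack's y. A handle laid in is first carried by the jaw lips, about 17 mm above this, and must be pushed straight down with 10 to 20 N until it snaps past them onto its saddles (29 mm high). The loops stay outside the jaws: about 8 mm of lengthwise play each way
- trimmer1: clay trimming tool: round wooden handle 22 mm thick, 110 mm long, with a flat steel loop (32 x 34 x 4 mm) at each end; 174 mm overall, 90 g. Origin: middle of the handle, on its axis (11 mm above what it lies on); x along the handle. May be absent. Lies on the mat at the start.
- trimmer2: clay trimming tool: round wooden handle 22 mm thick, 110 mm long, with a flat steel loop (32 x 34 x 4 mm) at each end; 174 mm overall, 90 g. Origin: middle of the handle, on its axis (11 mm above what it lies on); x along the handle. May be absent. Lies on the mat at the start.
- trimmer3: clay trimming tool: round wooden handle 22 mm thick, 110 mm long, with a flat steel loop (32 x 34 x 4 mm) at each end; 174 mm overall, 90 g. Origin: middle of the handle, on its axis (11 mm above what it lies on); x along the handle. May be absent. Lies on the mat at the start.
- trimmer4: clay trimming tool: round wooden handle 22 mm thick, 110 mm long, with a flat steel loop (32 x 34 x 4 mm) at each end; 174 mm overall, 90 g. Origin: middle of the handle, on its axis (11 mm above what it lies on); x along the handle. May be absent. At the start it lies on the jaw lips of the middle station (slot3), aligned but not pushed home.
- trimmer5: clay trimming tool: round wooden handle 22 mm thick, 110 mm long, with a flat steel loop (32 x 34 x 4 mm) at each end; 174 mm overall, 90 g. Origin: middle of the handle, on its axis (11 mm above what it lies on); x along the handle. Always there: lies on the tray floor, axis 27 mm behind the tote's back face: no room for a finger until the tote is moved.
- clay_pot: unfired clay pot, 100 mm wide, 60 mm high; leave it alone
- slip_jar: jar 72 mm wide, 85 mm high; bystander
- mug: white mug, 80 mm wide, 90 mm high; bystander
- rib: wooden rib, 55 x 90 x 8 mm, lying flat; bystander
- scraper: steel scraper with a wooden handle, 135 mm long, 14 mm high, lying flat; bystander

How it is judged:
On the way, in this order (a step that is already met when the one before it is completed fails the run):
1. the tote has been moved off its cork patch (more than 50 mm) (horizontal distance between tote and park above 0.05 m), for 0.2 s.
2. the tool behind it has been taken up out of the tray while the tote is away (z of trimmer5 in the frame of tray above 0.05 m and horizontal distance between tote and park above 0.05 m), for 0.1 s.
3. the tote stands on its cork patch again (horizontal distance between tote and park below 0.025 m and angle between the y axis of tote and the y axis of tray, either way round below 0.2 rad and angle between tote's own z axis and vertical below 0.1 rad and z of tote in the frame of park below 0.006 m and linear speed of tote below 0.02 m/s), for 0.3 s.
At the end, for the whole second after the job is handed in: Every tool present lies in its own rack station: handle middle within 16 mm (plan) of the station point, height within 4 mm of seated, parallel within 0.07 rad, at rest. The tote stands upright on the tray within 25 mm of the cork patch centre and within 0.2 rad of square (all of step 3 and (horizontal distance between trimmer1 and slot1 below 0.016 m or horizontal distance between trimmer1 and slot2 below 0.016 m or horizontal distance between trimmer1 and slot3 below 0.016 m or horizontal distance between trimmer1 and slot4 below 0.016 m or horizontal distance between trimmer1 and slot5 below 0.016 m) and z of trimmer1 in the frame of rack between 0.036 and 0.044 m and angle between the x axis of each of trimmer1, trimmer2, trimmer3, trimmer4, trimmer5 and the y axis of rack, either way round below 0.07 rad and linear speed of each of trimmer1, trimmer2, trimmer3, trimmer4, trimmer5 below 0.02 m/s and (horizontal distance between trimmer2 and slot1 below 0.016 m or horizontal distance between trimmer2 and slot2 below 0.016 m or horizontal distance between trimmer2 and slot3 below 0.016 m or horizontal distance between trimmer2 and slot4 below 0.016 m or horizontal distance between trimmer2 and slot5 below 0.016 m) and z of trimmer2 in the frame of rack between 0.036 and 0.044 m and (horizontal distance between trimmer3 and slot1 below 0.016 m or horizontal distance between trimmer3 and slot2 below 0.016 m or horizontal distance between trimmer3 and slot3 below 0.016 m or horizontal distance between trimmer3 and slot4 below 0.016 m or horizontal distance between trimmer3 and slot5 below 0.016 m) and z of trimmer3 in the frame of rack between 0.036 and 0.044 m and (horizontal distance between trimmer4 and slot1 below 0.016 m or horizontal distance between trimmer4 and slot2 below 0.016 m or horizontal distance between trimmer4 and slot3 below 0.016 m or horizontal distance between trimmer4 and slot4 below 0.016 m or horizontal distance between trimmer4 and slot5 below 0.016 m) and z of trimmer4 in the frame of rack between 0.036 and 0.044 m and (horizontal distance between trimmer5 and slot1 below 0.016 m or horizontal distance between trimmer5 and slot2 below 0.016 m or horizontal distance between trimmer5 and slot3 below 0.016 m or horizontal distance between trimmer5 and slot4 below 0.016 m or horizontal distance between trimmer5 and slot5 below 0.016 m) and z of trimmer5 in the frame of rack between 0.036 and 0.044 m); the robot touches nothing.
It fails at once if a bystander (pot, jar, mug, rib, scraper) is moved by more than 30 mm (distance of any of clay_pot, slip_jar, mug, rib, scraper from where it was at the start of the episode above 0.03 m).
Of trimmer1, trimmer2, trimmer3, trimmer4 only 3 to 4 are there at a start; the rules pass over those that are not, and their reading is None.
At some moment in a run one of trimmer1, trimmer2, trimmer3 may be knocked a few centimetres aside while the robot is not near it.
Once in a run the grip may slacken for a moment while it holds something.
It also fails if it takes over 210 s, if anything falls off the work surface, if the arm or the gripper's body presses on something with over 40 N, if the wrist force passes 120 N, or if a joint passes its speed limit or range.

## Working session

There is one attempt and no reset: what is moved stays moved. The work goes in short steps, each a Python script; the robot and the scene stay as the last script left them, time stands still between calls to the robot, and variables do not carry over. Pictures are saved under pics/ and viewed, at most 14 in all, crops included, and the job is handed in when it is done.

```bash
ls; mkdir -p pics
python3 - <<'E'
from bench import manip, effector, viewer
import cv2
for n in ["top","scene"]:
    im=viewer.get_image(n); cv2.imwrite(f"pics/{n}0.png",cv2.resize(im[:,:,::-1],(800,600),interpolation=cv2.INTER_CUBIC))
    print(n,viewer.get_calibration(n))
print(viewer.get_calibration("wrist"),manip.current_tcp_rot(),manip.current_tool_pos(),manip.current_clock(),manip.grip_depth)
E
```

```text
pics
top {'vfov': 45.67822508440669, 'cx': 251.6389264745461, 'cy': 193.69671909867915, 'eye': array([ 0.51005641, -0.02219164,  1.65422969]), 'attitude': array([-0.69977968,  0.71413476, -0.01530989,  0.0092496 ])}
scene {'vfov': 55.06236191398466, 'cx': 252.72916215416603, 'cy': 189.3249126043757, 'eye': array([ 1.35005262, -0.26627503,  0.84825277]), 'attitude': array([ 0.74131252,  0.54433434, -0.2301639 , -0.31808875])}
{'vfov': 64.04392800228142, 'cx': 252.66760346643727, 'cy': 188.60789329360526, 'eye': array([ 0.33684796, -0.55915291,  0.38556138]), 'attitude': array([ 0.83665632, -0.53248181, -0.06921858,  0.10806536])} [ 9.76135975e-01  2.17158393e-01 -1.43457622e-04 -8.76921551e-04] [ 0.27526678 -0.5881317   0.22577525] 0.1 0.0188
```

View pics/top0.png

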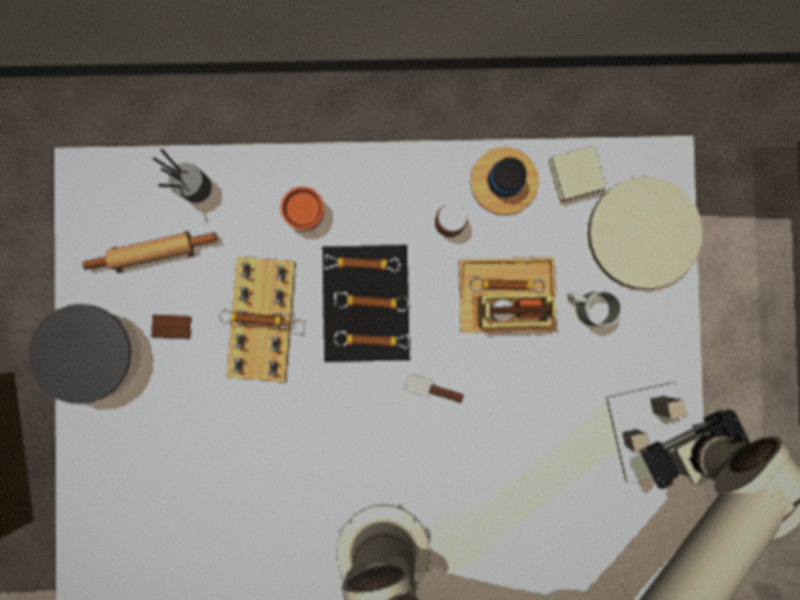

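View pics/scene0.png

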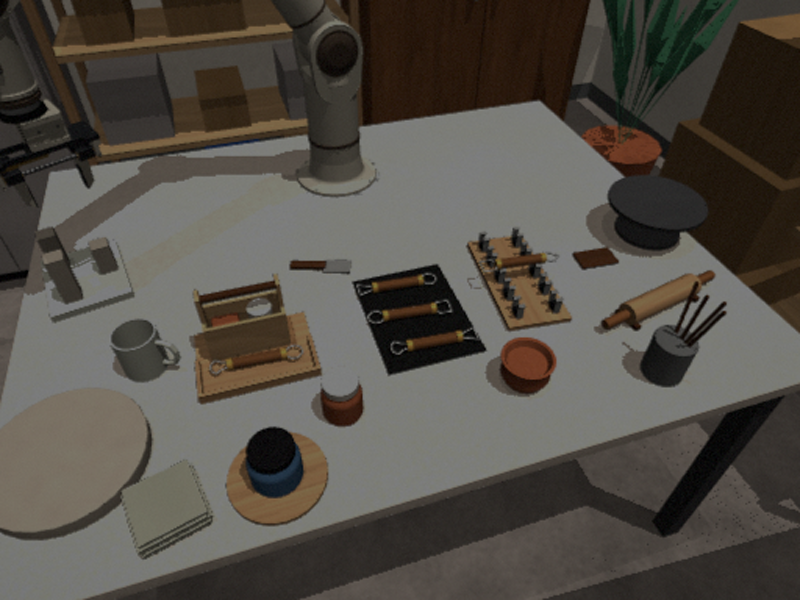

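The top view shows all five tools: mat tools at about (362,264), (370,301), (370,340), one on slot3 at (258,320) and one in the tray at (507,285) behind the tote at (516,310). Next I'll view an enlarged crop.

```bash
cat > h.py <<'E'
from bench import manip, effector, viewer
import cv2, numpy as np
from scipy.spatial.transform import Rotation as R
def p2w(name,u,v,z,cal=None):
    c=cal or viewer.get_calibration(name); f=192/np.tan(np.radians(c['vfov']/2))
    d=R.from_quat(c['attitude']).apply([(u-c['cx'])/f,(v-c['cy'])/f,1]); e=np.array(c['eye'])
    return e+d*(z-e[2])/d[2]
def w2p(p,c):
    f=192/np.tan(np.radians(c['vfov']/2)); q=R.from_quat(c['attitude']).inv().apply(np.array(p)-c['eye'])
    return q[:2]/q[2]*f+[c['cx'],c['cy']]
def down(th):  # tool y axis (closing line) at world angle th, z down
    y=np.array([np.cos(th),np.sin(th),0]); z=np.array([0,0,-1.]); x=np.cross(y,z)
    return R.from_matrix(np.c_[x,y,z]).as_quat()
def crop(name,x0,y0,x1,y1,s,out):
    im=viewer.get_image(name)[y0:y1,x0:x1,::-1]
    cv2.imwrite(out,cv2.resize(cv2.convertScaleAbs(im,alpha=1.2),None,fx=s,fy=s,interpolation=cv2.INTER_CUBIC))
E
python3 - <<'E'
from h import *
im=viewer.get_image("top")
def sv(x0,y0,x1,y1,o):cv2.imwrite(o,cv2.resize(im[y0:y1,x0:x1,::-1],None,fx=6,fy=6,interpolation=cv2.INTER_CUBIC))
sv(138,150,270,250,"pics/a.png"); sv(265,155,397,255,"pics/b.png")
E
```

```text
(no output)
```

View pics/a.png

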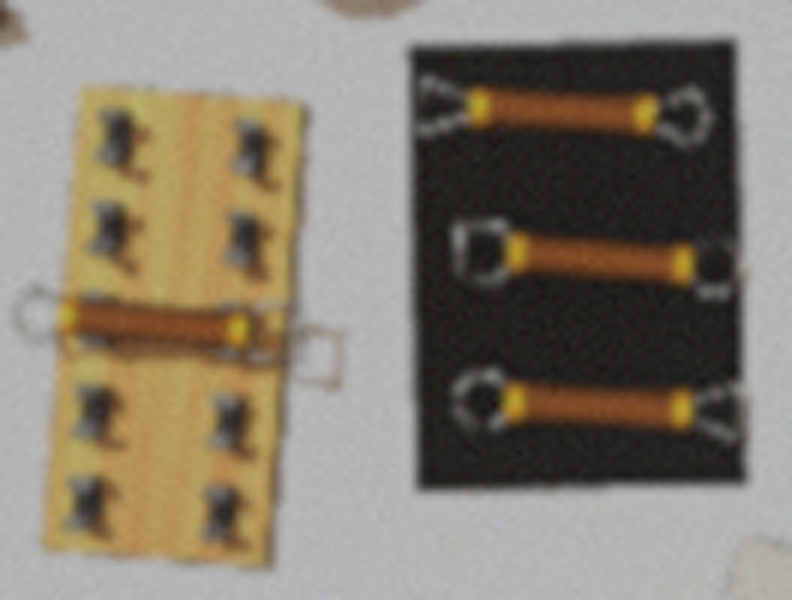

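View pics/b.png

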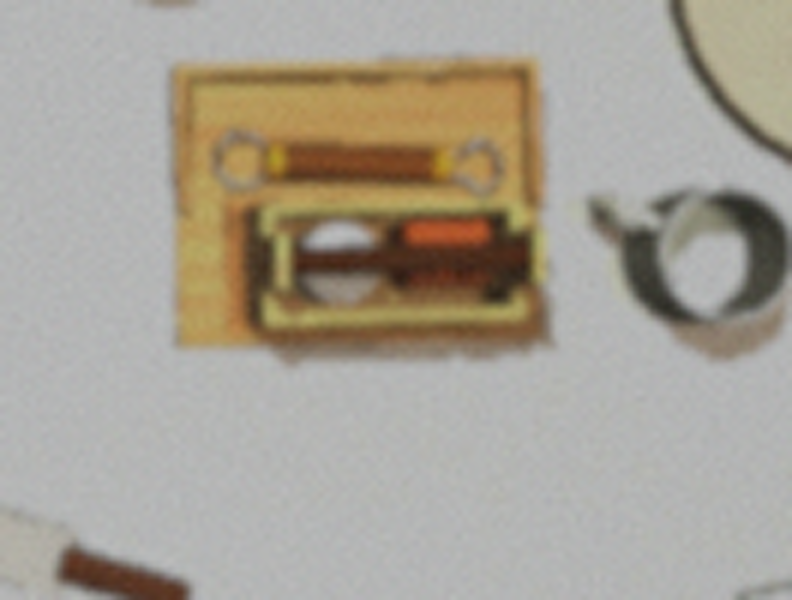

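Run:
```python
from h import *
np.set_printoptions(precision=4,suppress=True)
A=lambda u,v,z:p2w("top",138+(u-2.5)/6,150+(v-2.5)/6,z)[:2]
B=lambda u,v,z:p2w("top",265+(u-2.5)/6,155+(v-2.5)/6,z)[:2]
def seg(n,a,b):print(n,(a+b)/2,"ang",np.degrees(np.arctan2(*(a-b)[::-1])),"len",np.linalg.norm(a-b))
c=[A(*q,.014) for q in[(82,88),(305,100),(272,566),(45,548)]]
print("rack",sum(c)/4); seg("yaxis",(c[0]+c[3])/2,(c[1]+c[2])/2); seg("x",(c[0]+c[1])/2,(c[2]+c[3])/2)
seg("t4",A(62,314,.057),A(250,328,.057))
seg("m1",A(468,106,.015),A(658,114,.015));seg("m2",A(506,252,.015),A(695,265,.015));seg("m3",A(502,402,.015),A(693,408,.015))
seg("t5",B(266,160,.017),B(452,164,.017))
c=[B(*q,.091) for q in[(262,207),(530,207),(525,322),(262,325)]]
print("tote",sum(c)/4); seg("tx",(c[0]+c[1])/2,(c[2]+c[3])/2); seg("ty",(c[0]+c[3])/2,(c[1]+c[2])/2)
seg("dowel",B(283,262,.14),B(540,250,.14))
c=[B(*q,.022) for q in[(175,66),(540,60)]];seg("trayback",*c)
print("mug",B(715,262,.09),"scr",B(125,575,.01),'trayfrontL',B(180,348,.006))
tc=manip.current_tool_pos();r=R.from_quat(manip.current_tcp_rot());w=viewer.get_calibration("wrist")
print(r.inv().apply(w['eye']-tc),r.inv().apply(R.from_quat(w['attitude']).as_matrix()[:,2]),r.as_matrix()[:,1])
```

```text
rack [0.537  0.2681]
yaxis [0.537  0.2681] ang 85.0210998676716 len 0.13485225636431716
x [0.537  0.2681] ang -5.12104324823173 len 0.2777995686405481
t4 [0.5388 0.2722] ang 84.57225164797356 len 0.10978565113487347
m1 [0.6613 0.0341] ang 86.45356662163965 len 0.11418949936662032
m2 [0.5716 0.0133] ang 84.90777032716582 len 0.11356870096610566
m3 [0.4839 0.0168] ang 87.0231955864573 len 0.11433901217587857
t5 [ 0.6052 -0.2998] ang 87.62499639452713 len 0.11181565741762527
tote [ 0.5413 -0.3062]
tx [ 0.5413 -0.3062] ang -2.7470464665013856 len 0.06673181477448158
ty [ 0.5413 -0.3062] ang 89.16247630038914 len 0.15221929970612488
dowel [ 0.5452 -0.3068] ang 91.51057664488589 len 0.14294839411126412
trayback [ 0.6643 -0.2996] ang 89.8175036847096 len 0.21905884525560004
mug [ 0.5394 -0.4903] scr [ 0.3606 -0.1541] trayfrontL [ 0.4957 -0.1907]
[ 0.0681 -0.0004 -0.1598] [-0.2546  0.0008  0.967 ] [ 0.424  -0.9057 -0.0015]
```

```bash
cat >> h.py <<'E'
def best(p,th):
    q0=np.array(manip.current_q()); c=[]
    for t in (th,th+np.pi):
        q=manip.solve_ik(list(p),list(down(t)))
        if q is not None: c.append((np.abs(np.array(q)-q0).max(),t))
    return min(c)[1]
def over(p,th):
    t=best(p,th); manip.move_pose(list(p),list(down(t))); return t
def st(m=''):
    print(m,'t%.1f'%manip.current_clock(),'tcp',np.round(manip.current_tool_pos(),4),'gap %.4f'%manip.current_finger_gap(),'F',np.round(manip.current_force(),1))
E
python3 - <<'E'
from h import *
th=np.radians(-1)
over([.544,-.307,.25],th); st()
manip.servo_line([.544,-.307,.118]); st()
effector.close(35); st('closed')
manip.servo_line([.544,-.307,.17]); st('up')
manip.servo_line([.43,-.307,.17]); st()
manip.servo_line([.43,-.307,.114],vel=.08); st('dn')
E
```

```text
t1.6 tcp [ 0.5426 -0.3097  0.2495] gap 0.0920 F [-0.5 -0.6  0.3]
 t2.6 tcp [ 0.5448 -0.3073  0.119 ] gap 0.0916 F [ 1.1  0.2 -0.8]
closed t3.8 tcp [ 0.5443 -0.3071  0.118 ] gap 0.0146 F [ 1.4 -0.  -1.2]
up t4.3 tcp [ 0.5434 -0.307   0.1695] gap 0.0152 F [-0.3  0.7 -4.7]
 t5.2 tcp [ 0.4311 -0.3069  0.1702] gap 0.0150 F [ 0.5 -0.1 -4.6]
dn t6.1 tcp [ 0.4304 -0.307   0.1142] gap 0.0149 F [ 0.3  0.1 -3.6]
```

Run:
```python
from h import *
manip.servo_line([.43,-.307,.1115],vel=.03); st('dn')
effector.open_jaws(); st()
manip.servo_line([.43,-.307,.25]); 
over([.605,-.30,.20],np.radians(-1)); manip.sleep(.3); st()
w=viewer.get_calibration("wrist"); np.save('w1.npy',w,allow_pickle=True)
cv2.imwrite("pics/w1.png",cv2.resize(viewer.get_image("wrist")[:,:,::-1],(768,576),interpolation=cv2.INTER_CUBIC))
print(w)
```

```text
dn t6.3 tcp [ 0.4307 -0.3077  0.1122] gap 0.0147 F [ 0.7 -1.5 -2.8]
 t7.6 tcp [ 0.43   -0.307   0.1115] gap 0.0920 F [-0.6  0.3 -0.5]
 t9.7 tcp [ 0.6042 -0.3013  0.2011] gap 0.0914 F [-0.1 -0.8  0.5]
{'vfov': 64.04392800228142, 'cx': 252.66760346643727, 'cy': 188.60789329360526, 'eye': array([ 0.60493758, -0.23247273,  0.36079843]), 'attitude': array([ 9.91490072e-01, -9.97695132e-03, -5.30416804e-04,  1.29798370e-01])}
```

View pics/w1.png

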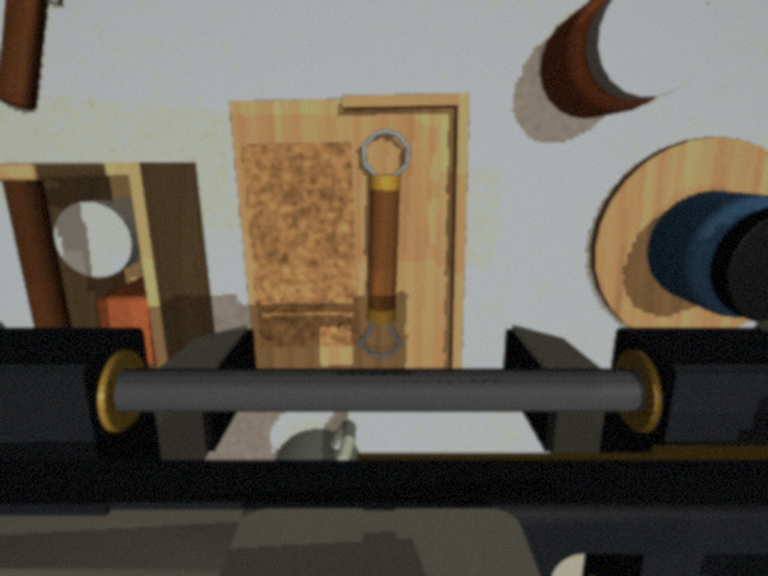

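The wrist picture shows the t5 handle from (385,178) to (381,322) and cork corners at (243,143), (353,143), (357,345).

Run:
```python
from h import *
w=np.load('w1.npy',allow_pickle=True).item()
g=lambda u,v,z:p2w('',(u-.25)/1.5,(v-.25)/1.5,z,w)[:2]
a,b=g(385,178,.017),g(381,322,.017);print(a,b,(a+b)/2,np.linalg.norm(a-b),np.degrees(np.arctan2(*(a-b)[::-1])))
c=[g(*q,.006) for q in[(243,143),(353,143),(357,345),(258,345)]];print(c,(c[0]+c[2])/2, g(468,94,.022),g(463,368,.022))
th=np.arctan2(*(a-b)[::-1])-np.pi/2; m=(a+b)/2
t=over([*m,.12],th); manip.servo_line([*m,.0105],vel=.1); st()
effector.close(30); st('cl')
manip.servo_line([*m,.14],vel=.1); st('up')
```

```text
[ 0.60940685 -0.24488327] [ 0.60439078 -0.3558326 ] [ 0.60689881 -0.30035793] 0.11106265922213551 87.4113927166478
[array([ 0.50530575, -0.21802159]), array([ 0.58637588, -0.21963259]), array([ 0.58415182, -0.37950233]), array([ 0.50234777, -0.37782002])] [ 0.54472878 -0.29876196] [ 0.66724824 -0.18959652] [ 0.66932064 -0.39437857]
 t11.4 tcp [ 0.6064 -0.3     0.0159] gap 0.0912 F [-22.4   5.8  41.2]
cl t12.5 tcp [ 0.6068 -0.3004  0.0104] gap 0.0209 F [-0.4  0.3 -0.6]
up t14.0 tcp [ 0.6064 -0.3002  0.1391] gap 0.0212 F [ 0.2 -0.6 -0.3]
```

Run:
```python
from h import *
manip.servo_line([.6069,-.3,.26],vel=.25)
t=best([.537,.235,.25],np.radians(-5)); print(t, manip.current_q())
manip.move_pose([.537,.235,.25],list(down(t))); manip.sleep(.3); st()
w=viewer.get_calibration("wrist"); np.save('w2.npy',w,allow_pickle=True)
cv2.imwrite("pics/w2.png",cv2.resize(viewer.get_image("wrist")[:,:,::-1],(768,576),interpolation=cv2.INTER_CUBIC))
```

```text
-0.08726646259971647 [ 0.93907969  0.61301676 -0.80399391  1.43091543  0.44659955  1.28689134
  0.05615324]
 t16.9 tcp [0.5373 0.2345 0.25  ] gap 0.0211 F [-0.5  0.4 -0.7]
```

View pics/w2.png

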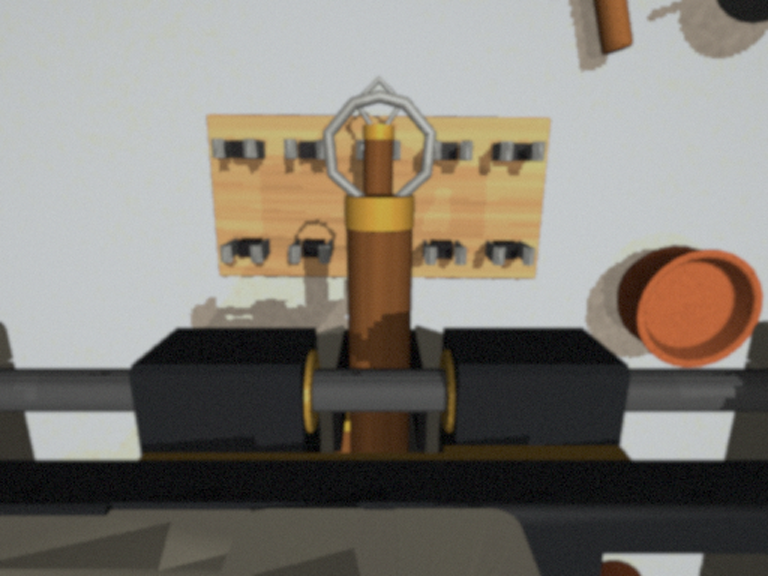

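The wrist view shows the rack board corners at (207,115), (550,118), (537,278), (219,276), with the jaws of the end stations centred at (239,148), (518,151), (246,250) and (510,251).

Run:
```python
from h import *
np.set_printoptions(precision=4,suppress=True)
w=np.load('w2.npy',allow_pickle=True).item()
g=lambda u,v,z:p2w('',(u-.25)/1.5,(v-.25)/1.5,z,w)[:2]
for z,Q in((.014,[(207,115),(550,118),(537,278),(219,276)]),(.05,[(239,148),(518,151),(510,251),(246,250)])):
    c=[g(*q,z) for q in Q]; x=(c[1]+c[2]-c[0]-c[3])/2; y=(c[0]+c[1]-c[2]-c[3])/2
    print(sum(c)/4,x,y,np.linalg.norm(x),np.linalg.norm(y),np.degrees(np.arctan2(x[1],x[0])),np.degrees(np.arctan2(y[1],y[0])))
a=g(379,124,.057);print('t4 end',a)
```

```text
[0.5397 0.2711] [ 0.2787 -0.0269] [0.0124 0.1336] 0.2799792634535431 0.13421141467194844 -5.522188441639751 84.6791900383662
[0.5399 0.2731] [ 0.2084 -0.0201] [0.0073 0.0766] 0.20939202170493287 0.0769585961490567 -5.506402683629633 84.54444100080929
t4 end [0.5454 0.329 ]
```

```bash
cat >> h.py <<'E'
RC=np.array([.5394,.2710]); RA=np.radians(-5.4)
ex=np.array([np.cos(RA),np.sin(RA)]); ey=np.array([-ex[1],ex[0]])
def slot(i): return RC+ex*.054*(i-3)
def lay(i,off=.0065):
    s=slot(i); over([*s,.12],RA); manip.servo_line([*s,.07],vel=.12)
    z=.07; 
    while z>.057-off-.003:
        z-=.0015; manip.servo_line([*s,z],vel=.03); manip.sleep(.05)
        f=manip.current_force()
        if f[2]>4: break
    st('laid'); effector.open_jaws(); manip.servo_line([*s,.14],vel=.2); st('free')
def push(p,zmin=.0505,fmax=45,f0=0):
    manip.servo_line([*p,.078],vel=.2); z=.072; fm=0
    while z>zmin:
        z-=.002; manip.servo_line([*p,z],vel=.04); f=manip.current_force()[2]; fm=max(fm,f)
        if f>fmax: print('fmax'); break
    manip.sleep(.1); st('pushed max%.1f'%fm)
def seat(i):
    s=slot(i); effector.close(20)
    over([*s,.10],RA)
    for d in(0,.02,-.02): push(s+ey*d)
    manip.servo_line([*s,.14],vel=.2)
E
python3 - <<'E'
from h import *
lay(5);
E
```

```text
laid t22.4 tcp [0.6475 0.2612 0.0503] gap 0.0209 F [-0.7 -1.1  8.3]
free t24.2 tcp [0.6467 0.2602 0.1394] gap 0.0915 F [-0.7 -0.3 -1. ]
```

Run:
```python
from h import *
seat(5); over([*slot(3),.14],RA); seat(3)
p=RC-ey*.09; t=best([*p,.25],RA); manip.move_pose([*p,.25],list(down(t))); manip.sleep(.3); st()
w=viewer.get_calibration("wrist"); np.save('w3.npy',w,allow_pickle=True)
cv2.imwrite("pics/w3.png",cv2.resize(viewer.get_image("wrist")[:,:,::-1],(768,576),interpolation=cv2.INTER_CUBIC))
```

```text
pushed max11.0 t29.1 tcp [0.648  0.2607 0.0512] gap 0.0006 F [-0.2 -1.9  6.2]
pushed max5.8 t32.4 tcp [0.6497 0.2808 0.0512] gap 0.0005 F [ 0.2 -1.1  5.7]
pushed max6.0 t35.8 tcp [0.646  0.241  0.0512] gap 0.0007 F [-0.8 -0.2  5.9]
pushed max10.3 t40.6 tcp [0.5405 0.2711 0.0512] gap 0.0007 F [-0.9 -0.6  7.4]
pushed max6.8 t43.9 tcp [0.5423 0.291  0.0511] gap 0.0003 F [ 0.  -1.2  7.1]
pushed max6.7 t47.2 tcp [0.5384 0.2512 0.0511] gap 0.0003 F [-0.4 -1.3  6.6]
 t48.7 tcp [0.5302 0.1824 0.2489] gap 0.0008 F [ 0.3  1.1 -0.2]
```

View pics/w3.png

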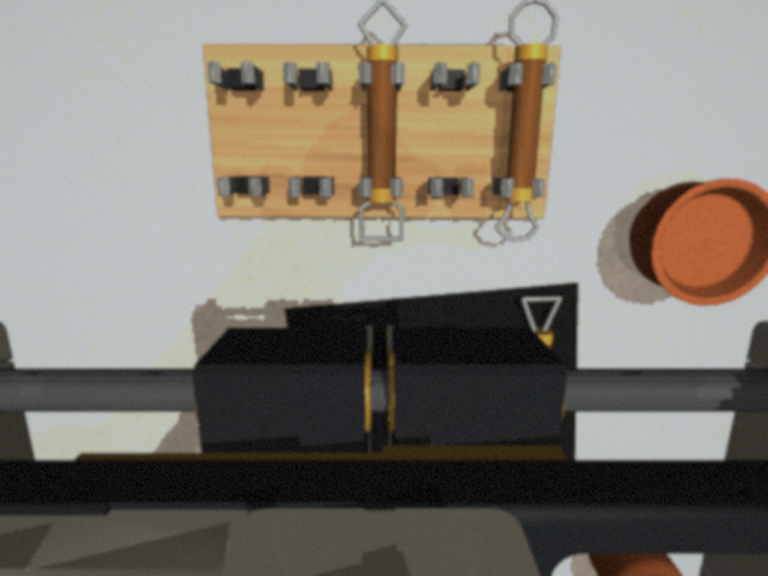

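Tools in stations 3 and 5 are seated between their jaws at both ends. Next, the mat.

Run:
```python
from h import *
effector.open_jaws()
p=[.572,-.03,.26]; t=best(p,0); manip.move_pose(p,list(down(t))); manip.sleep(.3); st()
w=viewer.get_calibration("wrist"); np.save('w4.npy',w,allow_pickle=True);print(w['eye'])
cv2.imwrite("pics/w4.png",cv2.resize(viewer.get_image("wrist")[:,:,::-1],(768,576),interpolation=cv2.INTER_CUBIC))
```

```text
t51.4 tcp [ 0.5719 -0.0283  0.2602] gap 0.0921 F [0.  1.2 0. ]
[0.5712829  0.04027653 0.41993955]
```

View pics/w4.png

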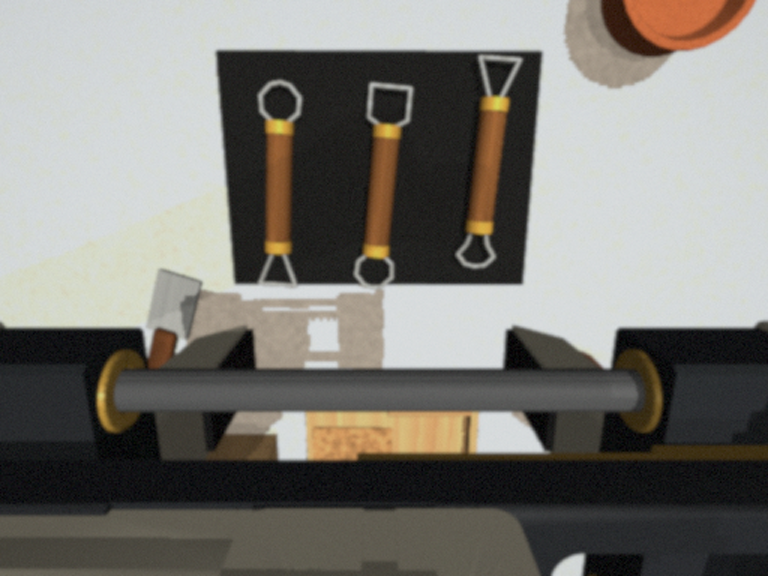

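Handle ends are left (279,121)-(278,254), middle (387,125)-(376,257) and right (496,97)-(480,235).

```bash
cat >> h.py <<'E'
def locate(f,px,z=.015):
    w=np.load(f,allow_pickle=True).item()
    a,b=[p2w('',(u-.25)/1.5,(v-.25)/1.5,z,w)[:2] for u,v in px]
    return (a+b)/2, np.arctan2(*(a-b)[::-1])-np.pi/2, np.linalg.norm(a-b)
def pick(m,th):
    over([*m,.10],th); manip.servo_line([*m,.0085],vel=.12); st('at')
    effector.close(30); st('cl'); manip.servo_line([*m,.15],vel=.2); st('up')
def seat(i):
    s=slot(i); effector.close(20); over([*s,.085],RA); push(s)
    for d in(.02,-.02):
        manip.servo_line([*(s+ey*d),.056],vel=.1); manip.servo_line([*(s+ey*d),.0503],vel=.05); st('end')
    manip.servo_line([*s,.14],vel=.25)
E
python3 - <<'E'
from h import *
for q in([(279,121),(278,254)],[(387,125),(376,257)],[(496,97),(480,235)]): print(locate('w4.npy',q))
m,th,_=locate('w4.npy',[(279,121),(278,254)])
pick(m,th); lay(1); seat(1)
E
```

```text
(array([0.48478983, 0.01628433]), np.float64(-0.061570436268884254), np.float64(0.11278740741878215))
(array([0.57354716, 0.0135058 ]), np.float64(-0.08144234075006307), np.float64(0.11255650402261023))
(array([0.66430908, 0.03451119]), np.float64(-0.05724560114955768), np.float64(0.1143677081472052))
at t53.2 tcp [0.4855 0.0165 0.0091] gap 0.0916 F [0.5 0.1 0.7]
cl t54.3 tcp [0.4848 0.0163 0.0085] gap 0.0209 F [ 0.9 -0.1 -0.3]
up t55.1 tcp [0.4839 0.0158 0.1491] gap 0.0211 F [-0.7  0.4 -1.7]
laid t60.6 tcp [0.432  0.2814 0.0508] gap 0.0213 F [-1.  -0.9  5. ]
free t62.4 tcp [0.4319 0.2804 0.1395] gap 0.0912 F [-0.4  0.2 -0.4]
pushed max9.6 t67.4 tcp [0.4329 0.2813 0.0511] gap 0.0005 F [-0.4 -2.2 10.1]
end t68.0 tcp [0.4349 0.3013 0.051 ] gap 0.0004 F [ 1.  -0.8 10.8]
end t68.9 tcp [0.431  0.2625 0.051 ] gap 0.0004 F [ 0.2 -2.5  9.5]
```

```bash
cat >> h.py <<'E'
def look():
    p=[.572,-.03,.26]; manip.move_pose(p,list(down(best(p,0)))); manip.sleep(.3)
    w=viewer.get_calibration("wrist"); im=viewer.get_image("wrist"); cv2.imwrite('pics/look%d.png'%(10*manip.current_clock()),im[:,:,::-1])
    r,g,b=[im[:,:,k].astype(int) for k in range(3)]
    m=((r>1.8*b)&(r>60)).astype(np.uint8); m[215:]=0
    out=[]
    for c in cv2.findContours(m,cv2.RETR_EXTERNAL,cv2.CHAIN_APPROX_NONE)[0]:
        if cv2.contourArea(c)<400: continue
        (x,y),_,_=cv2.minAreaRect(c); bx=cv2.boxPoints(cv2.minAreaRect(c)); 
        e=[(bx[i]+bx[(i+1)%4])/2 for i in range(4)]
        k=0 if np.linalg.norm(e[0]-e[2])>np.linalg.norm(e[1]-e[3]) else 1
        A,B=[p2w('',*e[j],.015,w)[:2] for j in(k,k+2)]
        L=np.linalg.norm(A-B); 
        if A[1]<B[1]:A,B=B,A
        out.append(((A+B)/2,np.arctan2(*(A-B)[::-1])-np.pi/2,L)); print(np.round((x,y),1),out[-1])
    return out
E
python3 - <<'E'
from h import *
effector.open_jaws(); look(); st()
E
```

```text
[254.3 126.5] (array([0.57347671, 0.01353786]), np.float64(-0.08336447091321264), np.float64(0.11688946823368573))
[325.4 109.2] (array([0.66425396, 0.03534692]), np.float64(-0.05459137960409133), np.float64(0.11696441078134885))
[458.5  17. ] (array([0.81607007, 0.14373487]), np.float64(-1.569622605326919), np.float64(0.10341973135268295))
 t72.5 tcp [ 0.5719 -0.0293  0.2599] gap 0.0921 F [-0.6  0.7 -0.6]
```

Run:
```python
from h import *
m,th,_=(np.array([.5735,.0135]),-.082,0)
pick(m,th)
if manip.current_finger_gap()>.018:
    lay(2); seat(2); effector.open_jaws(); look(); st()
```

```text
at t74.2 tcp [0.5742 0.0138 0.0091] gap 0.0917 F [0.5 0.1 0.3]
cl t75.2 tcp [0.5735 0.0135 0.0085] gap 0.0210 F [-0.7 -0.   0.1]
up t76.1 tcp [0.5726 0.0129 0.1489] gap 0.0210 F [-0.8 -0.2 -0.4]
laid t82.0 tcp [0.4861 0.2766 0.0499] gap 0.0211 F [-1.2 -1.9  8.4]
free t83.8 tcp [0.4855 0.2753 0.1393] gap 0.0919 F [ 0.1 -0.4 -0. ]
pushed max10.0 t88.7 tcp [0.4867 0.2762 0.0511] gap 0.0003 F [-0.4 -1.8  7.1]
end t89.4 tcp [0.4886 0.2965 0.0511] gap 0.0005 F [0.1 1.  8.7]
end t90.2 tcp [0.4847 0.2575 0.0511] gap 0.0009 F [-0.1 -1.1  7.9]
[325.3 109.2] (array([0.66418057, 0.0353823 ]), np.float64(-0.05460315094849766), np.float64(0.11682270752554721))
[458.5  17. ] (array([0.81604956, 0.14382308]), np.float64(-1.5695773291496464), np.float64(0.10340527506424031))
 t93.8 tcp [ 0.5719 -0.0292  0.2599] gap 0.0919 F [ 0.2  0.1 -0.3]
```

Run:
```python
from h import *
pick(np.array([.6642,.0352]),-.055)
if manip.current_finger_gap()>.018:
    lay(4); seat(4)
    p=RC-ey*.09; t=best([*p,.25],RA); manip.move_pose([*p,.25],list(down(t))); manip.sleep(.3); st()
    w=viewer.get_calibration("wrist"); np.save('w5.npy',w,allow_pickle=True)
    cv2.imwrite("pics/w5.png",cv2.resize(viewer.get_image("wrist")[:,:,::-1],(768,576),interpolation=cv2.INTER_CUBIC))
```

```text
at t95.5 tcp [0.6648 0.0357 0.0091] gap 0.0916 F [ 0.3 -0.   1.3]
cl t96.6 tcp [0.6641 0.0352 0.0084] gap 0.0213 F [-0.2  0.  -0.5]
up t97.5 tcp [0.6633 0.0346 0.1487] gap 0.0211 F [-0.5  0.1 -1.1]
laid t103.2 tcp [0.5937 0.2664 0.0502] gap 0.0211 F [-3.2 -1.1  8.1]
free t105.0 tcp [0.5929 0.2652 0.1391] gap 0.0921 F [-0.6  0.3 -0.8]
pushed max11.2 t110.0 tcp [0.5943 0.266  0.0512] gap 0.0005 F [-0.3 -1.4  6.2]
end t110.6 tcp [0.596  0.2866 0.0512] gap 0.0003 F [-0.   0.4  6.7]
end t111.4 tcp [0.5921 0.2474 0.0512] gap 0.0005 F [-0.2 -1.2  6.3]
 t112.9 tcp [0.5306 0.1822 0.249 ] gap 0.0007 F [ 0.4 -0.4 -0. ]
```

View pics/w5.png

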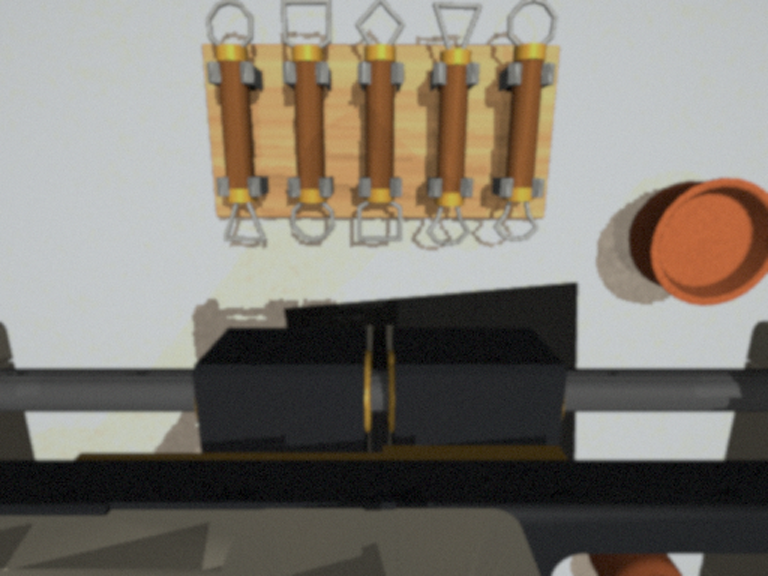

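All five tools are in line between their jaws. Now the tote goes back.

Run:
```python
from h import *
th=np.radians(-1); effector.open_jaws()
over([.43,-.307,.25],th); manip.servo_line([.43,-.307,.1125],vel=.12); st()
effector.close(45); st('cl')
manip.servo_line([.43,-.306,.145],vel=.1); manip.servo_line([.544,-.306,.145],vel=.1); st()
manip.servo_line([.544,-.306,.1185],vel=.05); manip.sleep(.3); st('dn')
```

```text
t117.5 tcp [ 0.4306 -0.3073  0.1132] gap 0.0917 F [ 0.5 -0.1  0.5]
cl t118.7 tcp [ 0.4304 -0.3071  0.1126] gap 0.0149 F [ 1.1  0.6 -0.1]
 t120.5 tcp [ 0.5432 -0.3062  0.1448] gap 0.0147 F [-1.  -0.1 -4.7]
dn t121.4 tcp [ 0.5439 -0.3061  0.1184] gap 0.0148 F [-0.2 -0.8 -3.5]
```

Run:
```python
from h import *
manip.servo_line([.544,-.306,.1175],vel=.03); manip.sleep(.2); st('dn')
effector.open_jaws(); manip.servo_line([.544,-.306,.25],vel=.15)
over([.55,-.38,.30],np.radians(-1)); manip.sleep(.3)
cv2.imwrite("pics/w6.png",cv2.resize(viewer.get_image("wrist")[:,:,::-1],(768,576),interpolation=cv2.INTER_CUBIC))
manip.movej([1.396,.501,-.427,1.55,.221,1.138,-.21]); st()
im=viewer.get_image("scene");cv2.imwrite("pics/s2.png",cv2.resize(im[130:290,100:380,::-1],(784,448),interpolation=cv2.INTER_CUBIC))
```

```text
dn t121.9 tcp [ 0.5441 -0.3062  0.1183] gap 0.0148 F [-2.8  0.3  6.5]
 t126.3 tcp [ 0.2785 -0.5877  0.2271] gap 0.0918 F [-0.5 -0.3  0.1]
```

View pics/w6.png

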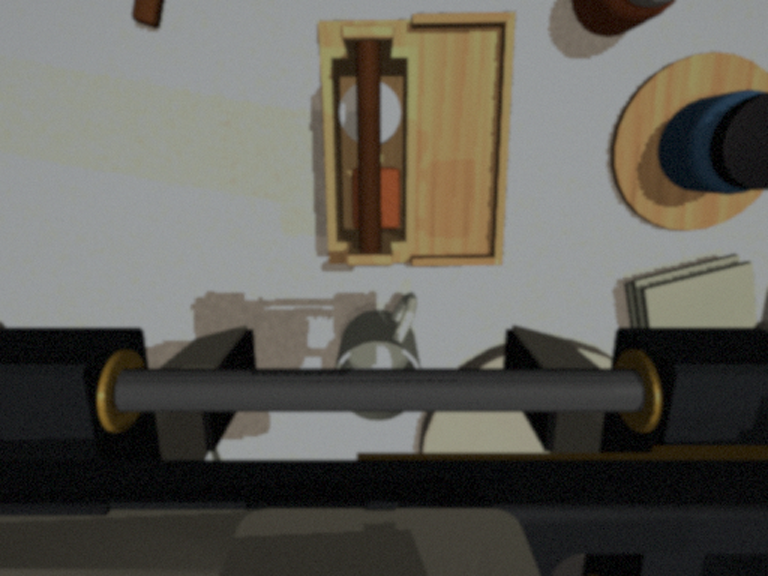

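View pics/s2.png

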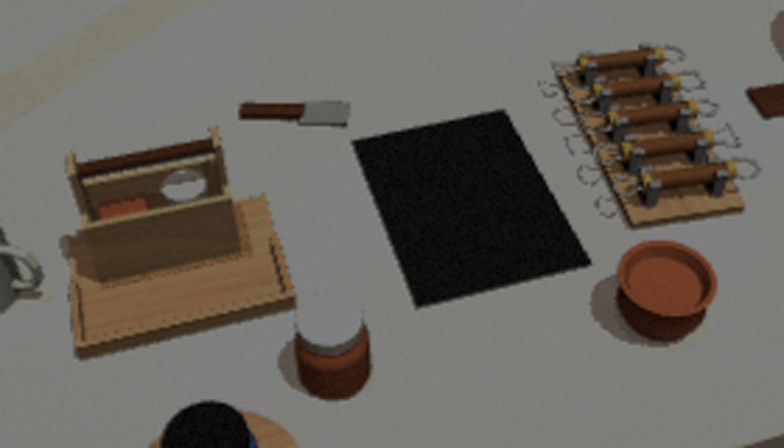

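The tote stands upright and square, covering the cork patch, at (370,145) in the wrist view. The scene crop shows the mat empty and all five tools level in the rack.

```bash
python3 -c "
from bench import manip
print(manip.hand_in())"
```

```text
the job is handed in; nothing more can be done
None
```

I pushed all five trimming tools into rack stations of their own, stood the tote back on its cork patch, and handed the job in at about 126 s; the hand-in call returned no verdict.

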